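# Clip the lunch box shut and nest the snack pot on it

## Task

Get the lunch box on the hall table ready to go: flip down its four side clips one after another, each pressed fully home so that it lies flat against the box, without shoving the box about. Then set the sage-green round-bottomed snack pot upright into the round hollow of the lid - lower it in, do not drop it - and let go; leave everything else on the table where it is.

Things in the scene. Friction and masses are not known exactly. Their poses are not given: they have to be found in the camera images.
- dish (a point): Centre of the round white hollow in the lunch box's lid, at rim height. Hollow: cone open upward, rim 80 mm across, sides sloping about 40 degrees, 19 mm deep; the pot, seated, has its foot about 17 mm below this point. Cream box with sage-green lid, 140 (x) x 190 (y) x 85 mm high; lid top 4 mm below this point. Axes are the box's: z up, x away from the robot, turned at most 20 degrees.
- pad: Fixed dark pad under the box, 165 x 215 x 3 mm, origin at the centre of its underside, axes as the box's. The box stands on it on soft feet: pushed sideways it gives 1 mm per newton, up to 30 mm, and springs back when let go; it does not give downward.
- hinge_near (a point): Middle of the hinge pin of the clip on the long side facing the robot (box -x): 11 mm below the dish point, 74 mm above the table, 6 mm outside the lid's edge. Axes are the box's; outward is box -x. Clip: charcoal flap 60 mm wide along the pin, reaching 44 mm from it, 5 mm thick.
- clip_near (a joint): Angle of that clip, rad: 0 shut (hard stop), hanging flat along the box's side; 1.57 straight out, level; more is raised (stop 2.3). Stiff, it stays where left: folding it down takes 6 to 12 N near its free end; the last part, pressed inward some 35 mm below the pin, takes 10 to 12 N all the way, so the box gives that many mm first; the push rises past 13 N only once it is home.
- hinge_far (a point): Middle of the hinge pin of the clip on the long side away from the robot (box +x): 11 mm below the dish point, 74 mm above the table, 6 mm outside the lid's edge. Axes are the box's; outward is box +x. Clip: charcoal flap 60 mm wide along the pin, reaching 44 mm from it, 5 mm thick.
- clip_far (a joint): Angle of that clip, rad: 0 shut (hard stop), hanging flat along the box's side; 1.57 straight out, level; more is raised (stop 2.3). Stiff, it stays where left: folding it down takes 6 to 12 N near its free end; the last part, pressed inward some 35 mm below the pin, takes 10 to 12 N all the way, so the box gives that many mm first; the push rises past 13 N only once it is home.
- hinge_left (a point): Middle of the hinge pin of the clip on the short side to the robot's left (box +y): 11 mm below the dish point, 74 mm above the table, 6 mm outside the lid's edge. Axes are the box's; outward is box +y. Clip: charcoal flap 60 mm wide along the pin, reaching 44 mm from it, 5 mm thick.
- clip_left (a joint): Angle of that clip, rad: 0 shut (hard stop), hanging flat along the box's side; 1.57 straight out, level; more is raised (stop 2.3). Stiff, it stays where left: folding it down takes 6 to 12 N near its free end; the last part, pressed inward some 35 mm below the pin, takes 10 to 12 N all the way, so the box gives that many mm first; the push rises past 13 N only once it is home.
- hinge_right (a point): Middle of the hinge pin of the clip on the short side to the robot's right (box -y): 11 mm below the dish point, 74 mm above the table, 6 mm outside the lid's edge. Axes are the box's; outward is box -y. Clip: charcoal flap 60 mm wide along the pin, reaching 44 mm from it, 5 mm thick.
- clip_right (a joint): Angle of that clip, rad: 0 shut (hard stop), hanging flat along the box's side; 1.57 straight out, level; more is raised (stop 2.3). Stiff, it stays where left: folding it down takes 6 to 12 N near its free end; the last part, pressed inward some 35 mm below the pin, takes 10 to 12 N all the way, so the box gives that many mm first; the push rises past 13 N only once it is home.
- pot_center (a point): Centre (half-way up, on the axis) of the loose sage-green snack pot with cork lid and brass band: upright, 60 mm across, 84 mm high, bottom rounded (30 mm ball radius) with a flat foot 22 mm across; 0.11 to 0.22 kg. Sides straight from 28 to 68 mm above the foot. z is its axis, up. Seated, its lowest 17 mm are below the rim, so grip it here or a little higher.
- cup_tall_mid (a point): White ribbed cup, 68 mm across, 75 mm high; bystander (point half-way up). Leave it where it is.
- cup_mid_mid (a point): White ribbed cup, 70 mm across, 55 mm high; bystander (point half-way up). Leave it where it is.
- green_dish_mid (a point): Low dark-green dish, 72 mm across, 34 mm high; bystander (point half-way up). Leave it where it is.
- glasses_case: Brown glasses case, 65 x 160 x 45 mm, beyond the box; bystander, origin at the centre of its underside. Leave it where it is.

How it is judged:
By the outcome, as a careful person would: the job done as asked, in the order asked, and still so for the second after the job is handed in, with the robot touching nothing.
It also fails if it takes over 67 s, if anything falls off the work surface, if the arm or the gripper's body presses on something with over 40 N, if the wrist force passes 120 N, or if a joint passes its speed limit or range.

## Robot

A 6-joint arm with a two-finger parallel gripper is mounted at the origin on the work surface. World frame = base frame: x ahead of the robot, y to its left, z up, the work surface at z = 0. Lengths are in m, angles in rad, forces in N, time in s.
With the tool pointing down it reaches from about 0.25 to 0.725 m from the base axis. Payload 4 kg.
Tool frame: the origin (TCP) lies at the very end of the fingers, on their centre line; the grasp point (between the pads) lies 19 mm behind it; z points along the fingers, y is the line along which they close (so a half turn about z gives the same grasp; the last joint's range is limited). The gripper opens to 85 mm and grips with 20 to 120 N. Pads are 22 mm wide; open, the fingers measure 114 mm over their backs; the gripper's body (76 mm by 85 mm) begins 54 mm behind the grasp point. The pads swing forward as they close: fully open they stand 13 mm farther back than shut.
Start: joints at [1.189, 0.241, 0.005, 1.335, 0, 1.571], TCP at [0.186, 0.464, 0.231] pointing down, gripper open.
Joint ranges: [-2.72, 2.72], [-1.05, 1.87], [-1.09, 1.28], [-1.99, 2.15], [-1.42, 1.44], [-3.14, 3.14]. Speed limits (rad/s): [2.79, 2.79, 3.14, 3.14, 3.14, 3.14].

## Interface

Orientations are given as a unit quaternion [x, y, z, w].
In Python, from workcell import bot, vision, workorder gives the robot as it stands.
- The arm moves only by the shell command python3 -m creep 'ROWS' [OPENING]. ROWS is JSON, a list of rows, each a list of 2 entries, a list of its own where there are three numbers: the shift along the tool's x, y, z in mm, then the turn, a rotation vector about the tool's x, y, z in rad. In form: [[[dx, dy, dz], [wx, wy, wz]], ...]. A call has 1 to 12 rows; each row shifts and turns the commanded pose from where the row before left it, along the tool's axes as they then stand; what a row does not reach is not made up. A row lasts 1/8 s, in which the tool goes at most 62.5 mm and 10.7 degrees, less where a joint would pass 70% of its speed; a pose out of reach is approached as far as the arm can. A call is refused whole if a number of a shift passes 62.5 or a number of a turn 0.188, either way. A call with a gripper value outside its range is refused whole. OPENING is the finger opening in mm, from 0 to 85.4, set as the call begins (- or left out, the last holds). The fingers move at their own pace and stop on an object; the grip force is fixed at half the most. Time passes only in rows, so rows that do not move let the fingers close. It gives the time, the measured TCP pose, the force, the opening and the grip force at its end, in the units of the state.
- bot.get_obs(): the state, without advancing time (a new reading comes with each control period).
- vision.camera(name): name is "side" or "top"; returns a dict with "image" (480x640x3 uint8, blue, green, red), "z_map" (480x640 float32, m along the optical axis (not along the pixel's ray), 0 where there is no reading), "K" (3x3 intrinsics, pixels), "rvec" (rotation vector, rad) and "tvec" (3), from world to camera coordinates, as OpenCV has them. Camera axes: x right, y down, z forward; pixel columns grow to the right and rows downward; lengths in m; the calibration is good to about 2 mm. A picture is of the moment at which its call begins.
- workorder.job_done(): hands the job in; it is judged then, once.
Trained networks look in a picture, given as the dict that the camera call returned (one of the last four; its "shot" number tells which), for a name from the list of things; names that differ only in an ending like _2 or _b are one class to them, and where a whole thing is asked for, a point or a joint stands for the part that bears it (a point fixed in the world has none). Each returns a list of dicts, best first, with "score" (0 to 1); they miss things now and then, are a little off and sometimes report something else, mostly with a low value. They report only what shows in the picture. A call takes as long as a camera call.
- vision.spot_in(picture, query): "position" ([column, row] in pixels, amid what is visible of it).
- vision.place_of(picture, query): "position" ([column, row] in pixels: a listed point, or the origin of a listed thing).
The state is a dict: "clock": time; "joint_pos": joint angles; "joint_vel": joint speeds; "tau": joint torques, N m; "eef_pos": TCP position; "tool_rot": TCP orientation; "ft_force": force on the tool from outside, world axes, zero at the start; "ft_torque": the same for the moment, N m; "grip_width": finger opening in m; "grasp_force": force on a finger pad.
Only numpy, scipy, OpenCV 4.12 (cv2) and the standard library are available. Lean on these libraries where they do the work, as an engineer would, in place of code of your own. Each camera call takes 0.05 s, during which the arm holds its last target. There are 200 camera calls.

## Working session

There is one attempt and no reset: what is moved stays moved. The work goes in short steps, Python scripts to look and compute and a shell command to move; the robot and the scene stay as the last step left them, time stands still between calls to the robot, and variables do not carry over. Pictures are saved under pics/ and viewed, at most 10 in all, crops included, and the job is handed in when it is done.

```bash
ls; mkdir -p pics; cat > h.py <<'E'
import numpy as np, cv2, json
from scipy.spatial.transform import Rotation as R
from workcell import bot, vision, workorder
def world(p,uv,z=None,h=None):
    """pixel -> world, by depth z or world height h"""
    K=p["K"]; Rm=cv2.Rodrigues(np.array(p["rvec"],float))[0]; t=np.array(p["tvec"],float).ravel()
    d=Rm.T@np.linalg.inv(K)@np.array([uv[0],uv[1],1.]); o=-Rm.T@t
    s=(h-o[2])/d[2] if h is not None else z
    return o+s*d
def st():
    o=bot.get_obs(); print("t",round(o["clock"],2),"p",np.round(np.array(o["eef_pos"])*1e3,1),"q",np.round(o["tool_rot"],3),"F",np.round(o["ft_force"],1),"w",round(o["grip_width"]*1e3,1),"j",np.round(o["joint_pos"],2)); return o
E
python3 - <<'E'
from h import *
st()
H=dict(dish=.085,hinge_near=.074,hinge_far=.074,hinge_left=.074,hinge_right=.074,pot_center=.042,cup_tall_mid=.0375,cup_mid_mid=.0275,green_dish_mid=.017,glasses_case=0,pad=0)
for c in("top","side"):
    p=vision.camera(c); cv2.imwrite(f"pics/{c}0.png",p["image"])
    Rm=cv2.Rodrigues(np.array(p["rvec"],float))[0]; print(c,"cam",-Rm.T@np.ravel(p["tvec"]))
    for n,h in H.items():
        for r in vision.place_of(p,n)[:2]:
            u,v=r["position"]; zz=p["z_map"][int(v),int(u)]
            print(n,round(r["score"],2),np.round([u,v]),"byH",np.round(world(p,(u,v),h=h)*1e3,0),"byZ",np.round(world(p,(u,v),z=zz)*1e3,0))
E
```

```text
pics
t 0.0 p [186.  463.4 230.4] q [ 0.19   0.982 -0.001 -0.   ] F [-0.1  0.8 -0.2] w 85.2 j [1.19 0.24 0.   1.34 0.   1.57]
top cam [ 0.31368146 -0.01628764  1.43895871]
dish 0.74 [293. 252.] byH [584.  58.  85.] byZ [588.  59.  67.]
dish 0.27 [275. 175.] byH [770. 116.  85.] byZ [782. 119.  52.]
hinge_near 0.82 [281. 286.] byH [503.  80.  74.] byZ [503.  80.  77.]
hinge_far 0.89 [300. 227.] byH [649.  46.  74.] byZ [668.  49.  -4.]
hinge_far 0.74 [464. 332.] byH [ 429. -352.   74.] byZ [ 435. -369.    5.]
hinge_left 0.77 [252. 241.] byH [604. 158.  74.] byZ [605. 159.  73.]
hinge_right 0.71 [332. 267.] byH [557. -38.  74.] byZ [569. -39.   2.]
hinge_right 0.49 [276. 176.] byH [772. 117.  74.] byZ [782. 119.  44.]
pot_center 0.91 [172. 313.] byH [423. 335.  42.] byZ [420. 325.  83.]
cup_tall_mid 0.92 [466. 331.] byH [ 434. -365.   38.] byZ [ 437. -373.    6.]
cup_mid_mid 0.74 [455. 278.] byH [ 563. -339.   28.] byZ [ 567. -344.    4.]
green_dish_mid 0.7 [176. 251.] byH [579. 350.  17.] byZ [582. 355.  -3.]
glasses_case 0.63 [277. 175.] byH [799. 121.   0.] byZ [784. 117.  45.]
pad 0
[... 391 characters left out ...]
3 [293. 200.] byH [600. 142.  74.] byZ [599. 132.  81.]
hinge_right 0.93 [289. 240.] byH [563. -39.  74.] byZ [563. -42.  77.]
cup_tall_mid 0.95 [246. 351.] byH [ 433. -351.   37.] byZ [ 433. -334.   21.]
cup_mid_mid 0.9 [312. 347.] byH [ 565. -353.   27.] byZ [ 560. -380.   56.]
cup_mid_mid 0.29 [262. 214.] byH [518. 156.  27.] byZ [512.  72.  82.]
green_dish_mid 0.87 [276. 181.] byH [578. 348.  17.] byZ [579. 363.   9.]
glasses_case 0.91 [366. 220.] byH [800. 120.   0.] byZ [782.  61.  41.]
glasses_case 0.7 [291. 209.] byH [604. 215.   0.] byZ [587.  90.  80.]
pad 0.74 [250. 353.] byH [ 440. -321.   -0.] byZ [ 438. -395.   76.]
pad 0.72 [292. 240.] byH [586.  63.   0.] byZ [572. -41.  75.]
```

View pics/top0.png

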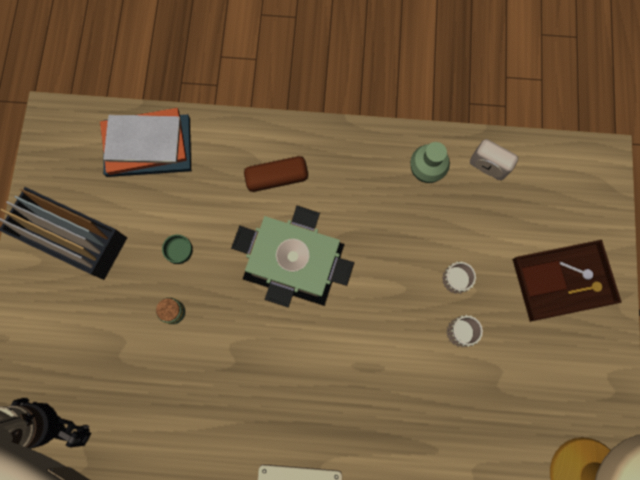

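View pics/side0.png

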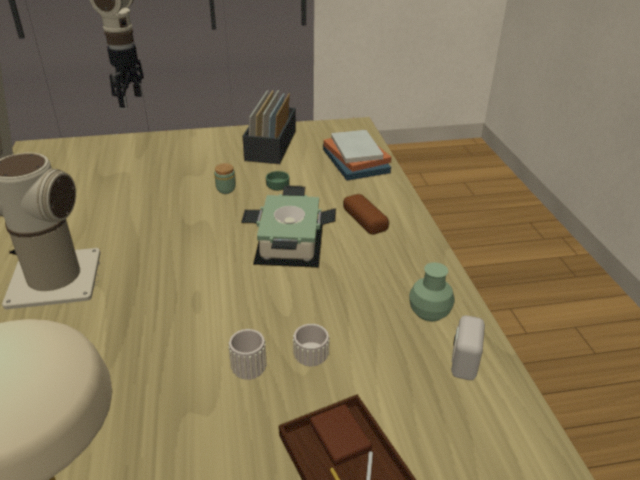

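The top view shows the box amid (293,255) with four clips standing out, the pot at (172,312), the case at (276,173) and the cups at (460,277) and (466,331). The side view agrees. All clips look near level or raised. Next I'll fit the lid and clip tips from depth.

```bash
python3 - <<'E'
from h import *
for c in("top","side"):
    p=vision.camera(c); K=p["K"]; z=p["z_map"]; v,u=np.mgrid[:480,:640]
    Rm=cv2.Rodrigues(np.array(p["rvec"],float))[0]; t=np.ravel(p["tvec"])
    X=np.stack([(u-K[0,2])/K[0,0]*z,(v-K[1,2])/K[1,1]*z,z],-1); W=(X-t)@Rm
    hsv=cv2.cvtColor(p["image"],cv2.COLOR_BGR2HSV)
    near=(abs(W[...,0]-.577)<.15)&(abs(W[...,1]-.058)<.18)&(z>0)
    lid=near&(W[...,2]>.065)&(W[...,2]<.1)&(hsv[...,0]>35)&(hsv[...,0]<85)&(hsv[...,1]>50)
    P=W[lid]*1e3; print(c,"lid n",len(P),"z",np.round(np.percentile(P[:,2],[10,50,90]),1))
    # pixels to plane z=.081
    d=np.stack([(u-K[0,2])/K[0,0],(v-K[1,2])/K[1,1],np.ones_like(u,float)],-1)@Rm; o=-Rm.T@t
    s=(.081-o[2])/d[...,2]; Q=(o+s[...,None]*d)[lid][:,:2]*1e3
    r=cv2.minAreaRect(Q.astype(np.float32)); print("rect",r)
    yaw=np.deg2rad(-14); ce=np.array(r[0]); ex=np.array([np.cos(yaw),np.sin(yaw)]); ey=np.array([-ex[1],ex[0]])
    dark=near&(hsv[...,2]<75)&(W[...,2]>.02)
    B=W[dark]*1e3; bx=(B[:,:2]-ce)@ex; by=(B[:,:2]-ce)@ey
    for n,a,b in(("near",-bx,by),("far",bx,by),("left",by,bx),("right",-by,bx)):
        off=76 if n in("near","far") else 101
        m=(a>off-8)&(a<off+60)&(abs(b)<35)
        rr=a[m]-off; zz=B[m][:,2]
        print(n,m.sum(),[(k,round(float(np.median(zz[(rr>=k)&(rr<k+8)])),0),int(((rr>=k)&(rr<k+8)).sum())) for k in range(-8,56,8) if ((rr>=k)&(rr<k+8)).any()])
    m=(abs(W[...,0]-.423)<.05)&(abs(W[...,1]-.33)<.05)&(W[...,2]>.072)&(z>0)
    print("pot top",m.sum(),np.round(W[m].mean(0)*1e3,1),np.round(W[m].max(0)*1e3),np.round(W[m].min(0)*1e3))
    print("pot pc",[np.round(world(p,r["position"],h=.042)*1e3) for r in vision.place_of(p,"pot_center")[:1]])
E
```

```text
top lid n 3819 z [77.8 81.6 85.2]
rect ((576.6328125, 57.91053009033203), (206.8642120361328, 155.85934448242188), 76.53074645996094)
near 435 [(-8, 72.0, 2), (0, 76.0, 65), (8, 77.0, 87), (16, 76.0, 86), (24, 77.0, 87), (32, 78.0, 84), (40, 77.0, 24)]
far 402 [(0, 78.0, 48), (8, 80.0, 91), (16, 84.0, 87), (24, 86.0, 81), (32, 91.0, 91), (40, 86.0, 4)]
left 411 [(0, 78.0, 47), (8, 80.0, 80), (16, 81.0, 87), (24, 82.0, 80), (32, 84.0, 88), (40, 85.0, 29)]
right 422 [(-8, 75.0, 1), (0, 79.0, 77), (8, 79.0, 81), (16, 81.0, 81), (24, 82.0, 85), (32, 85.0, 84), (40, 86.0, 13)]
pot top 464 [427.7 333.1  83.4] [458. 361.  93.] [401. 305.  72.]
pot pc [array([423., 335.,  42.])]
side lid n 1545 z [79.1 82.5 85.1]
rect ((574.1271362304688, 37.80701446533203), (239.7792510986328, 162.2032470703125), 80.34173583984375)
near 160 [(0, 78.0, 10), (8, 78.0, 37), (16, 78.0, 33), (24, 78.0, 36), (32, 79.0, 37), (40, 80.0, 7)]
far 152 [(0, 81.0, 19), (8, 84.0, 35), (16, 86.0, 31), (24, 89.0, 37), (32, 94.0, 30)]
left 165 [(16, 85.0, 2), (24, 80.0, 32), (32, 81.0, 42), (40, 82.0, 40), (48, 84.0, 40)]
right 182 [(-8, 81.0, 38), (0, 83.0, 37), (8, 85.0, 17), (16, 86.0, 74), (24, 87.0, 16)]
pot top 216 [428.1 325.8  82.6] [457. 368.  92.] [402. 300.  72.]
pot pc [array([438., 330.,  42.])]
```

```bash
python3 -m creep '[[[0,0,0],[0,0,-0.147]],[[-39,-33.5,0],[0,0,0]],[[-39,-33.5,0],[0,0,0]],[[-39,-33.5,0],[0,0,0]],[[-39,-33.5,0],[0,0,0]],[[-39,-33.5,0],[0,0,0]],[[-39,-33.5,0],[0,0,0]],[[-39,-33.5,0],[0,0,0]],[[-39,-33.5,0],[0,0,0]],[[-39,-33.5,0],[0,0,0]],[[0,0,50],[0,0,0]],[[0,0,50],[0,0,0]]]' 0; cat >> h.py <<'E'
C=np.array([577.5,58.5]); YAW=np.deg2rad(-13.5); EX=np.array([np.cos(YAW),np.sin(YAW)]); EY=np.array([-EX[1],EX[0]])
def rel():
    o=st(); p=np.array(o["eef_pos"])*1e3; Rm=R.from_quat(o["tool_rot"]).as_matrix(); d=p[:2]-C; f=np.array(o["ft_force"])
    print("box x,y,z",np.round([d@EX,d@EY,p[2]],1),"Fbox",np.round([f[:2]@EX,f[:2]@EY,f[2]],1),"tool yaw of y",round(np.degrees(np.arctan2(Rm[1,1],Rm[0,1])),1))
E
python3 -c "from h import *; rel()"
```

```text
clock: 2.9
eef_pos: [0.4588, 0.0883, 0.1307]
tool_rot: [0.118, 0.993, 0.0, 0.001]
ft_force: [0.9, 0.1, -1.0]
grip_width: 0.0001
grasp_force: 0.0
t 2.9 p [458.8  88.3 130.7] q [0.118 0.993 0.    0.001] F [ 0.9  0.1 -1. ] w 0.1 j [ 0.19  0.25 -0.26  1.06  0.    0.43]
box x,y,z [-122.4    1.3  130.7] Fbox [ 0.9  0.4 -1. ] tool yaw of y 76.4
```

```bash
python3 -m creep '[[[0,0,52],[0,0,0]],[[-1,0,6],[0,0,0]],[[-2,0,6],[0,0,0]],[[-2.5,0,4.5],[0,0,0]],[[-2.5,0,4.5],[0,0,0]],[[-4,0,4],[0,0,0]],[[-4,0,4],[0,0,0]],[[-4.5,0,3],[0,0,0]],[[-4.5,0,3],[0,0,0]],[[-5,0,2],[0,0,0]],[[-5,0,2],[0,0,0]],[[-5,0,1.5],[0,0,0]]]' >/dev/null
python3 -c "from h import *; rel()"
```

```text
t 4.4 p [490.1  80.5  38.1] q [ 0.116  0.993  0.    -0.007] F [-12.1   3.   -3.2] w -0.3 j [ 0.16  0.42 -0.29  0.87  0.    0.39]
box x,y,z [-90.2   1.   38.1] Fbox [-12.4   0.1  -3.2] tool yaw of y 76.6
```

```bash
python3 -m creep '[[[0,0,0],[0,0,0]]]' | grep -A1 -E "eef|force"; python3 -m creep '[[[-3,0,0],[0,0,0]],[[-3,0,0],[0,0,0]],[[0,0,0],[0,0,0]]]' >/dev/null
python3 -c "from h import *; rel()"
```

```text
eef_pos: [0.4902, 0.0804, 0.0379]
tool_rot: [0.117, 0.993, -0.0, -0.007]
ft_force: [-11.4, 1.9, -2.2]
grip_width: 0.0002
grasp_force: 4.9
t 4.9 p [495.3  79.1  37.5] q [ 0.116  0.993 -0.    -0.007] F [-12.1   2.9  -4. ] w -0.0 j [ 0.16  0.43 -0.28  0.88  0.    0.39]
box x,y,z [-84.8   0.8  37.5] Fbox [-12.4  -0.   -4. ] tool yaw of y 76.6
```

```bash
for i in 1 2; do python3 -m creep '[[[-2.5,0,0],[0,0,0]],[[-2.5,0,0],[0,0,0]],[[0,0,0],[0,0,0]]]' >/dev/null
python3 -c "from h import *; rel()"|tail -1; done
```

```text
box x,y,z [-80.3   0.7  37.1] Fbox [-12.2   0.9  -6.2] tool yaw of y 76.6
box x,y,z [-76.1   0.6  36.7] Fbox [-12.9   0.8  -6.4] tool yaw of y 76.6
```

```bash
for i in 1 2; do python3 -m creep '[[[-2,0,0],[0,0,0]],[[0,0,0],[0,0,0]]]' >/dev/null
python3 -c "from h import *; rel()"|tail -1; done
```

```text
box x,y,z [-74.8   0.6  36.7] Fbox [-15.2  -0.3  -5.3] tool yaw of y 76.6
box x,y,z [-73.4   0.5  36.6] Fbox [-15.9  -0.9  -4.6] tool yaw of y 76.6
```

Near clip is home (the push rose past 13 N). Next is far.

```bash
python3 -m creep '[[[22,0,0],[0,0,0]],[[23,0,0],[0,0,0]],[[0,0,-50],[0,0,0]],[[0,0,-50],[0,0,0]],[[-46,0,0],[0,0,0]],[[-46,0,0],[0,0,0]],[[-46,0,0],[0,0,0]],[[-46,0,0],[0,0,0]],[[-46,0,0],[0,0,0]],[[0,0,0],[0,0,0]]]' >/dev/null
python3 - <<'E'
from h import *
rel(); p=vision.camera("side"); cv2.imwrite("pics/s1.png",cv2.resize(p["image"][120:300,180:420],None,fx=3,fy=3,interpolation=cv2.INTER_CUBIC))
E
```

```text
t 7.4 p [698.9  31.1 139.1] q [0.118 0.993 0.    0.001] F [-0.9  0.2  0.8] w 0.1 j [ 0.04  0.69  0.47  1.35 -0.    0.28]
box x,y,z [124.4   1.7 139.1] Fbox [-0.9  0.   0.8] tool yaw of y 76.5
```

View pics/s1.png

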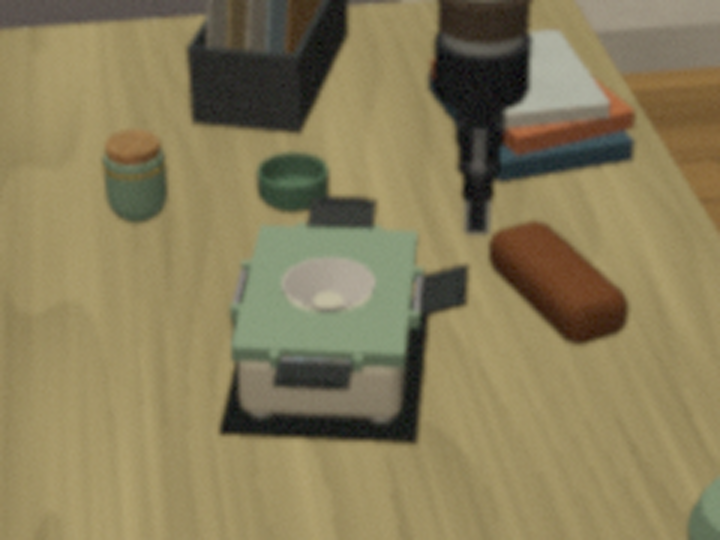

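Crop: the near clip at (240,285) hangs down, and the finger at (477,225) is above the raised far clip at (445,288).

```bash
python3 -m creep '[[[3,0,22],[0,0,0]],[[0,0,22],[0,0,0]],[[0,0,6],[0,0,0]],[[0,0,6],[0,0,0]],[[0,0,5],[0,0,0]],[[1,0,6],[0,0,0]],[[2,0,6],[0,0,0]],[[2.5,0,4.5],[0,0,0]],[[2.5,0,4.5],[0,0,0]],[[4,0,4],[0,0,0]],[[4,0,4],[0,0,0]]]' >/dev/null
python3 -c "from h import *; rel()"
python3 -m creep '[[[4.5,0,3],[0,0,0]],[[4.5,0,3],[0,0,0]],[[5,0,2],[0,0,0]],[[5,0,2],[0,0,0]],[[5,0,1.5],[0,0,0]],[[3,0,0],[0,0,0]],[[3,0,0],[0,0,0]],[[0,0,0],[0,0,0]]]' >/dev/null
python3 -c "from h import *; rel()"
```

```text
t 8.82 p [682.9  36.1  55.1] q [0.117 0.993 0.    0.007] F [ 6.1 -3.7  7.3] w -0.2 j [ 0.05  0.7   0.27  1.12 -0.    0.29]
box x,y,z [107.8   2.8  55.1] Fbox [ 6.8 -2.1  7.3] tool yaw of y 76.5
t 9.82 p [655.4  42.4  41.3] q [ 0.118  0.993 -0.     0.008] F [13.2 -3.2 -5. ] w -0.7 j [ 0.07  0.66  0.16  1.05 -0.    0.3 ]
box x,y,z [79.5  2.5 41.3] Fbox [13.6 -0.1 -5. ] tool yaw of y 76.5
```

```bash
for i in 1 2 3; do python3 -m creep '[[[2.5,0,1],[0,0,0]],[[0,0,0],[0,0,0]]]' >/dev/null
python3 -c "from h import *; rel()"|tail -1; done
```

```text
box x,y,z [77.4  2.6 40.9] Fbox [13.9 -0.6 -3.9] tool yaw of y 76.5
box x,y,z [76.1  2.8 40.8] Fbox [14.7 -0.2 -1.4] tool yaw of y 76.5
box x,y,z [74.9  3.  40.8] Fbox [16.5 -1.7  0.5] tool yaw of y 76.5
```

```bash
python3 -m creep '[[[-22,0,0],[0,0,0]],[[-23,0,0],[0,0,0]],[[0,0,-50],[0,0,0]],[[0,0,-50],[0,0,0]],[[40,0,0],[0,0,0.175]],[[0,0,0],[0,0,0.175]],[[0,0,0],[0,0,0.175]],[[0,0,0],[0,0,0.175]],[[0,0,0],[0,0,0.175]],[[0,0,0],[0,0,0.175]],[[0,0,0],[0,0,0.175]],[[0,0,0],[0,0,0.175]]]' >/dev/null
python3 -m creep '[[[0,0,0],[0,0,0.17]],[[48,-25,0],[0,0,0]],[[48,-25,0],[0,0,0]],[[48,-25,0],[0,0,0]],[[0,0,0],[0,0,0]]]' >/dev/null
python3 -c "from h import *; rel()"
```

```text
t 12.7 p [604.9 206.1 136.4] q [0.783 0.622 0.001 0.   ] F [ 0.  -1.3  0.5] w 0.1 j [0.33 0.56 0.24 1.25 0.   2.13]
box x,y,z [ -7.8 149.9 136.4] Fbox [ 0.3 -1.2  0.5] tool yaw of y -13.0
```

```bash
python3 -m creep '[[[-2,8,20],[0,0,0]],[[0,0,22],[0,0,0]],[[0,0,6],[0,0,0]],[[0,0,5],[0,0,0]],[[0,0,5],[0,0,0]],[[-1,0,6],[0,0,0]],[[-2,0,6],[0,0,0]],[[-2.5,0,4.5],[0,0,0]],[[-2.5,0,4.5],[0,0,0]],[[-4,0,4],[0,0,0]],[[-4,0,4],[0,0,0]]]' >/dev/null
python3 -c "from h import *; rel()"
python3 -m creep '[[[-4.5,0,3],[0,0,0]],[[-4.5,0,3],[0,0,0]],[[-5,0,2],[0,0,0]],[[-5,0,2],[0,0,0]],[[-5,0,1.5],[0,0,0]],[[-3,0,1],[0,0,0]],[[-3,0,1],[0,0,0]],[[0,0,0],[0,0,0]]]' >/dev/null
python3 -c "from h import *; rel()"
```

```text
t 14.07 p [612.4 183.8  51. ] q [ 0.785  0.62   0.004 -0.   ] F [-1.3  4.1 11.2] w 0.3 j [0.29 0.63 0.12 1.05 0.   2.09]
box x,y,z [  4.7 130.   51. ] Fbox [-2.2  3.7 11.2] tool yaw of y -13.4
t 15.07 p [606.8 157.7  37.8] q [ 0.784  0.62   0.007 -0.001] F [ 1.1 11.5  8.3] w -0.1 j [0.25 0.62 0.06 1.   0.01 2.05]
box x,y,z [  5.3 103.3  37.8] Fbox [-1.6 11.5  8.3] tool yaw of y -13.3
```

```bash
for i in 1 2 3; do python3 -m creep '[[[-2.5,0,0],[0,0,0]],[[0,0,0],[0,0,0]]]' >/dev/null
python3 -c "from h import *; rel()"|tail -1; done
```

```text
box x,y,z [  5.3 101.5  37.8] Fbox [-1.5 11.9  6.8] tool yaw of y -13.3
box x,y,z [ 5.4 99.7 37.9] Fbox [-2.2 14.1  5.5] tool yaw of y -13.2
box x,y,z [ 5.4 98.  37.9] Fbox [-1.4 15.7  6.6] tool yaw of y -13.2
```

```bash
python3 -m creep '[[[22,0,0],[0,0,0]],[[23,0,0],[0,0,0]],[[0,-4,-50],[0,0,0]],[[0,0,-50],[0,0,0]],[[-47.5,0,0],[0,0,0]],[[-47.5,0,0],[0,0,0]],[[-47.5,0,0],[0,0,0]],[[-47.5,0,0],[0,0,0]],[[-47.5,0,0],[0,0,0]],[[-47.5,0,0],[0,0,0]],[[0,0,0],[0,0,0]]]' >/dev/null
python3 -c "from h import *; rel()"
```

```text
t 17.2 p [540.8 -90.5 134.2] q [ 0.787  0.617 -0.     0.   ] F [-0.4  1.5  0.5] w -0.2 j [-0.17  0.39 -0.04  1.14 -0.    1.65]
box x,y,z [  -0.9 -153.4  134.2] Fbox [-0.7  1.4  0.5] tool yaw of y -13.8
```

```bash
python3 -m creep '[[[6,0,20],[0,0,0]],[[0,0,20],[0,0,0]],[[0,0,6],[0,0,0]],[[0,0,5],[0,0,0]],[[0,0,5],[0,0,0]],[[1,0,6],[0,0,0]],[[2,0,6],[0,0,0]],[[2.5,0,4.5],[0,0,0]],[[2.5,0,4.5],[0,0,0]],[[4,0,4],[0,0,0]],[[4,0,4],[0,0,0]]]' >/dev/null
python3 -c "from h import *; rel()"
python3 -m creep '[[[4.5,0,3],[0,0,0]],[[4.5,0,3],[0,0,0]],[[5,0,2],[0,0,0]],[[5,0,2],[0,0,0]],[[5,0,1.5],[0,0,0]],[[3,0,1],[0,0,0]],[[3,0,1],[0,0,0]],[[0,0,0],[0,0,0]]]' >/dev/null
python3 -c "from h import *; rel()"
```

```text
t 18.57 p [547.8 -67.6  51. ] q [ 0.785  0.619 -0.     0.003] F [-3.6 -5.6  8.8] w 0.1 j [-0.12  0.48 -0.14  0.94 -0.    1.69]
box x,y,z [   0.5 -129.5   51. ] Fbox [-2.2 -6.2  8.8] tool yaw of y -13.5
t 19.57 p [554.4 -40.9  37.6] q [ 0.786  0.618 -0.002  0.005] F [ -3.9 -13.5   8.4] w -0.6 j [-0.07  0.5  -0.15  0.92 -0.01  1.74]
box x,y,z [   0.7 -102.1   37.6] Fbox [ -0.6 -14.1   8.4] tool yaw of y -13.6
```

```bash
for i in 1 2 3; do python3 -m creep '[[[2.5,0,0],[0,0,0]],[[0,0,0],[0,0,0]]]' >/dev/null
python3 -c "from h import *; rel()"|tail -1; done
```

```text
box x,y,z [   0.7 -100.3   37.6] Fbox [ -1.2 -15.1   9.3] tool yaw of y -13.6
box x,y,z [  0.7 -98.5  37.6] Fbox [ -2.  -17.2   9.5] tool yaw of y -13.7
box x,y,z [  0.7 -96.7  37.6] Fbox [ -0.6 -18.4   9.3] tool yaw of y -13.7
```

```bash
python3 -m creep '[[[-22,0,0],[0,0,0]],[[-23,0,0],[0,0,0]],[[0,0,-60],[0,0,0]],[[0,0,-60],[0,0,0]],[[47,-26,0],[0,0,0]],[[47,-26,0],[0,0,0]],[[47,-26,0],[0,0,0]],[[47,-26,0],[0,0,0]],[[47,-26,0],[0,0,0]],[[47,-26,0],[0,0,0]],[[47,-26,0],[0,0,0]],[[0,0,0],[0,0,0]]]' 85 >/dev/null
python3 - <<'E'
from h import *
rel(); p=vision.camera("side"); cv2.imwrite("pics/s2.png",cv2.resize(p["image"][120:300,180:420],None,fx=3,fy=3,interpolation=cv2.INTER_CUBIC))
p=vision.camera("top"); cv2.imwrite("pics/t2.png",cv2.resize(p["image"][200:350,140:380],None,fx=3,fy=3,interpolation=cv2.INTER_CUBIC))
for n,h in(("dish",.085),("pot_center",.042),("hinge_near",.074),("hinge_far",.074),("hinge_left",.074),("hinge_right",.074)):
  for c in("top","side"):
    q=vision.camera(c)
    for r in vision.place_of(q,n)[:1]: print(n,c,round(r["score"],2),np.round(world(q,r["position"],h=h)*1e3,1))
E
```

```text
t 21.82 p [443.4 293.4 156. ] q [ 0.783  0.622  0.001 -0.   ] F [-0.2 -0.3  0. ] w 85.1 j [ 0.58  0.34 -0.05  1.17  0.    2.38]
box x,y,z [-185.3  197.1  156. ] Fbox [-0.2 -0.3  0. ] tool yaw of y -13.0
dish top 0.76 [577.9  57.5  85. ]
dish side 0.55 [574.7  68.3  85. ]
pot_center top 0.44 [424.4 340.2  42. ]
pot_center side 0.94 [430.  328.5  42. ]
hinge_near top 0.74 [505.7  81.2  74. ]
hinge_near side 0.65 [506.8  76.6  74. ]
hinge_far top 0.86 [652.2  48.4  74. ]
hinge_far side 0.77 [642.1  39.   74. ]
hinge_left top 0.8 [607.6 159.4  74. ]
hinge_left side 0.85 [600.  137.1  74. ]
hinge_right top 0.83 [554.7 -39.6  74. ]
hinge_right side 0.61 [555.2 -46.3  74. ]
```

View pics/s2.png

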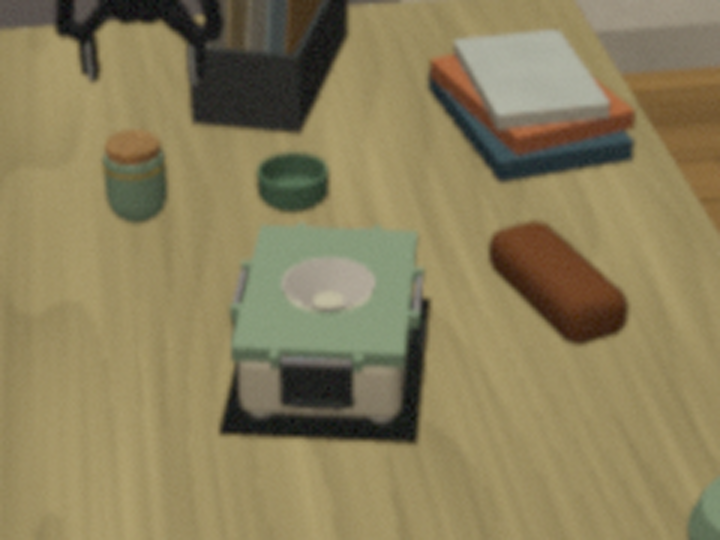

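View pics/t2.png

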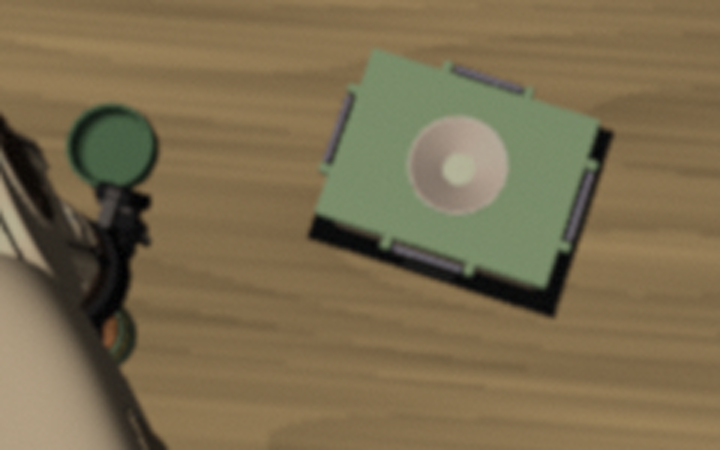

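All four clips hang flat: side crop (238,285), (418,290) and (316,383), and all seen edge-on from above. The hollow is at (458,165) in the top crop. I'll refine the pot and hollow centres from colour masks.

```bash
python3 - <<'E'
from h import *
def blob(m,seed):
    n,l,s,c=cv2.connectedComponentsWithStats(m.astype(np.uint8)); k=min((i for i in range(1,n) if s[i,4]>15),key=lambda i:np.hypot(*(c[i]-seed)))
    cnt=cv2.findContours((l==k).astype(np.uint8),cv2.RETR_EXTERNAL,cv2.CHAIN_APPROX_NONE)[0][0]
    return cv2.fitEllipse(cv2.convexHull(cnt)) if len(cnt)>8 else (c[k],0,0)
for c,ds,ps in(("top",(292.7,255),(170,311)),("side",(289,215),(224,169))):
    p=vision.camera(c); im=p["image"] if c=="side" else cv2.imread("pics/top0.png")
    hsv=cv2.cvtColor(im,cv2.COLOR_BGR2HSV).astype(int); hs2=cv2.cvtColor(p["image"],cv2.COLOR_BGR2HSV).astype(int)
    g=(hs2[...,0]>35)&(hs2[...,0]<95)&(hs2[...,1]>50)
    win=np.zeros(g.shape,bool); win[int(ds[1])-22:int(ds[1])+22,int(ds[0])-24:int(ds[0])+24]=1
    e=blob(cv2.morphologyEx((~g&win).astype(np.uint8),cv2.MORPH_CLOSE,np.ones((9,9))),ds); print(c,"dish",e,np.round(world(p,e[0],h=.083)*1e3,1))
    win[:]=0; win[int(ps[1])-20:int(ps[1])+20,int(ps[0])-20:int(ps[0])+20]=1
    m=win&(hsv[...,0]<16)&(hsv[...,1]>105)
    print(np.round(hsv[int(ps[1]),int(ps[0])]),m.sum())
    e=blob(m,ps); print(c,"cork",e,np.round(world(p,e[0],h=.082)*1e3,1))
E
```

```text
top dish ((292.1590576171875, 254.6255645751953), (33.467750549316406, 34.36417007446289), 74.79342651367188) [577.9  58.9  83. ]
[ 13 146 122] 401
top cork ((166.97889709472656, 309.17620849609375), (22.008255004882812, 22.610448837280273), 78.84329223632812) [427.7 336.4  82. ]
side dish ((286.77703857421875, 212.64894104003906), (51.470375061035156, 72.73419189453125), 85.33822631835938) [573.8  68.   83. ]
[ 16 129 150] 25
side cork ((224.14569091796875, 171.501953125), (2.833585500717163, 14.721139907836914), 83.50540161132812) [427.9 313.7  82. ]
```

```bash
python3 -m creep '[[[35,-24.5,0],[0,0,0]],[[0,0,0],[0,0,0]]]' >/dev/null
python3 - <<'E'
from h import *
rel()
p=vision.camera("side"); cv2.imwrite("pics/s3.png",cv2.resize(p["image"][90:220,160:320],None,fx=4,fy=4,interpolation=cv2.INTER_CUBIC))
E
```

```text
t 23.48 p [427.8 331.1 155.3] q [ 0.784  0.621  0.    -0.   ] F [ 0.1 -0.6 -0.2] w 85.0 j [ 0.66  0.36 -0.03  1.18  0.    2.46]
box x,y,z [-209.2  230.1  155.3] Fbox [ 0.2 -0.6 -0.2] tool yaw of y -13.2
```

View pics/s3.png

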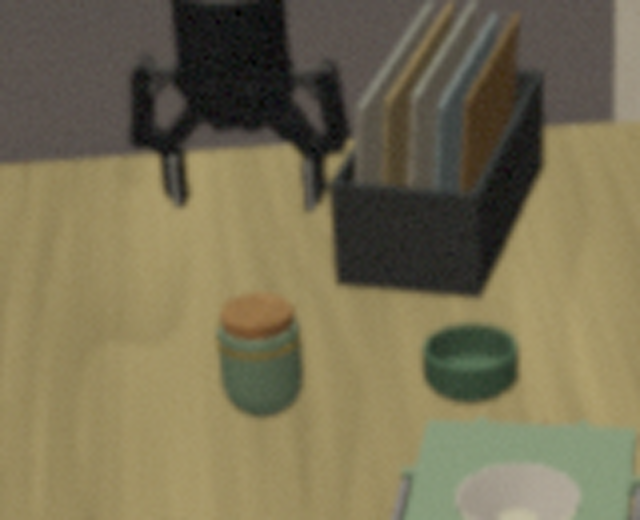

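The open fingers' tips are at crop (178,200) and (313,205); the pot's cork is centred at (258,312) and its foot is near (262,412).

```bash
python3 - <<'E'
from h import *
p=vision.camera("side")
f=lambda u,v,h: np.round(world(p,(160+u/4-.4,90+v/4-.4),h=h)*1e3,1)
print("cork",f(258,314,.084),"mid",f(260,353,.042),"dish",f(519,500,.085))
Rm=cv2.Rodrigues(np.array(p["rvec"],float))[0]; 
def pr(X): return np.round((np.array(cv2.projectPoints(np.array([X],float),np.array(p["rvec"],float),np.array(p["tvec"],float),p["K"],None)[0]).ravel()-[160-.4,90-.4])*4)
for y in(.328,.333,.338): print(y,"cork",pr((.4277,y,.084)),"cyl near bottom",pr((.4277,y-.022,.008)))
E
```

```text
cork [428.8 330.3  84. ] mid [427.8 348.3  42. ] dish [578.6  54.8  85. ]
0.328 cork [257. 316.] cyl near bottom [267. 422.]
0.333 cork [256. 312.] cyl near bottom [266. 419.]
0.338 cork [256. 309.] cyl near bottom [266. 415.]
```

```bash
python3 -m creep '[[[2,0.5,0],[0,0,0]],[[0,0,44],[0,0,0]],[[0,0,44],[0,0,0]],[[0,0,43],[0,0,0]],[[0,0,0],[0,0,0]]]' >/dev/null; python3 -c "from h import *; rel()"
python3 -m creep '[[[0,0,0],[0,0,0]],[[0,0,0],[0,0,0]],[[0,0,0],[0,0,0]],[[0,0,0],[0,0,0]],[[0,0,0],[0,0,0]],[[0,0,0],[0,0,0]]]' 0
```

```text
t 24.2 p [426.9 328.3  21.1] q [ 0.785  0.619 -0.004  0.   ] F [-0.3  0.6 -0. ] w 85.0 j [ 0.66  0.5  -0.2   0.88 -0.    2.46]
box x,y,z [-209.4  227.2   21.1] Fbox [-0.4  0.5 -0. ] tool yaw of y -13.5
clock: 24.95
eef_pos: [0.4309, 0.3322, 0.0268]
tool_rot: [0.785, 0.62, 0.002, 0.0]
ft_force: [-0.8, -1.1, 7.8]
grip_width: 0.0587
grasp_force: 64.1
```

```bash
python3 -m creep '[[[0,0,-30],[0,0,0]],[[0,0,-40],[0,0,0]],[[0,0,-40],[0,0,0]],[[-29,25.8,0],[0,0,0]],[[-29,25.8,0],[0,0,0]],[[-29,25.8,0],[0,0,0]],[[-29,25.8,0],[0,0,0]],[[-29,25.8,0],[0,0,0]],[[-29,25.8,0],[0,0,0]],[[-29,25.8,0],[0,0,0]],[[-29,25.8,0],[0,0,0]],[[0,0,0],[0,0,0]]]' 
python3 - <<'E'
from h import *
rel()
p=vision.camera("side"); cv2.imwrite("pics/s4.png",cv2.resize(p["image"][110:270,210:370],None,fx=3.75,fy=3.75,interpolation=cv2.INTER_CUBIC))
for r in vision.place_of(p,"pot_center")[:1]: u,v=r["position"]; print(r["score"],(u-210)*3.75,(v-110)*3.75,np.round(world(p,(u,v),h=.145)*1e3,1))
E
```

```text
clock: 26.45
eef_pos: [0.5777, 0.0551, 0.1348]
tool_rot: [0.786, 0.618, 0.001, 0.001]
ft_force: [0.3, 0.4, -0.8]
grip_width: 0.0584
grasp_force: 64.7
t 26.45 p [577.7  55.1 134.8] q [0.786 0.618 0.001 0.001] F [ 0.3  0.4 -0.8] w 58.4 j [ 0.1   0.45  0.05  1.17 -0.    1.9 ]
box x,y,z [  1.   -3.3 134.8] Fbox [ 0.2  0.5 -0.8] tool yaw of y -13.6
0.95 296.99999999999994 310.875 [580.2  61.2 145. ]
```

View pics/s4.png

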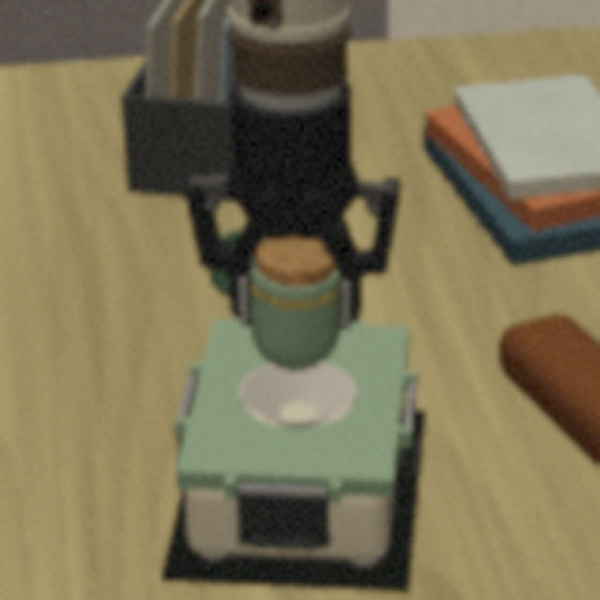

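The pot is held upright at crop (295,300), right above the hollow at (298,393). Next I'll lower it.

```bash
python3 -m creep '[[[2.5,0,10],[0,0,0]],[[0,0,10],[0,0,0]],[[0,0,8],[0,0,0]],[[0,0,4],[0,0,0]],[[0,0,3],[0,0,0]],[[0,0,0],[0,0,0]]]' >/dev/null; python3 -c "from h import *; rel()"
for i in 1 2; do python3 -m creep '[[[0,0,1.5],[0,0,0]],[[0,0,0],[0,0,0]]]' >/dev/null; python3 -c "from h import *; rel()"|tail -1; done
```

```text
t 27.3 p [576.9  59.9  99.2] q [ 0.785  0.62  -0.    -0.   ] F [ 0.7 -0.2 -1.2] w 58.6 j [ 0.1   0.48  0.    1.09 -0.    1.91]
box x,y,z [-0.9  1.3 99.2] Fbox [ 0.7  0.  -1.2] tool yaw of y -13.4
box x,y,z [-0.8  1.3 97.9] Fbox [ 0.2  0.8 -1.3] tool yaw of y -13.4
box x,y,z [-0.4  1.3 96.8] Fbox [ 1.1 -0.6  1. ] tool yaw of y -13.4
```

```bash
for i in 1 2 3; do python3 -m creep '[[[0,0,1],[0,0,0]],[[0,0,0],[0,0,0]]]' >/dev/null; python3 -c "from h import *; rel()"|tail -1; done
```

```text
box x,y,z [-0.1  1.3 96.3] Fbox [-0.5 -1.8  5.3] tool yaw of y -13.4
box x,y,z [ 0.3  1.4 95.8] Fbox [-0.4 -1.6  8.2] tool yaw of y -13.4
box x,y,z [ 0.7  1.4 95.5] Fbox [ 0.4 -2.1  9.4] tool yaw of y -13.4
```

```bash
python3 -m creep '[[[0,0,-2],[0,0,0]],[[0,0,0],[0,0,0]]]' >/dev/null; python3 -c "from h import *; rel()"|tail -1
python3 -m creep '[[[0,0,0],[0,0,0]],[[0,0,0],[0,0,0]],[[0,0,0],[0,0,0]],[[0,0,0],[0,0,0]],[[0,0,0],[0,0,0]],[[0,0,0],[0,0,0]]]' 85 >/dev/null
python3 - <<'E'
from h import *
rel()
p=vision.camera("side"); cv2.imwrite("pics/s5.png",cv2.resize(p["image"][110:270,210:370],None,fx=3.75,fy=3.75,interpolation=cv2.INTER_CUBIC))
E
```

```text
box x,y,z [-0.4  1.2 95.7] Fbox [ 1.7 -1.9  4.6] tool yaw of y -13.4
t 29.55 p [576.9  60.   95.3] q [ 0.785  0.62   0.    -0.   ] F [ 0.7 -0.3  0.2] w 84.8 j [ 0.1   0.49 -0.    1.08  0.    1.91]
box x,y,z [-0.9  1.3 95.3] Fbox [ 0.7 -0.1  0.2] tool yaw of y -13.4
```

View pics/s5.png

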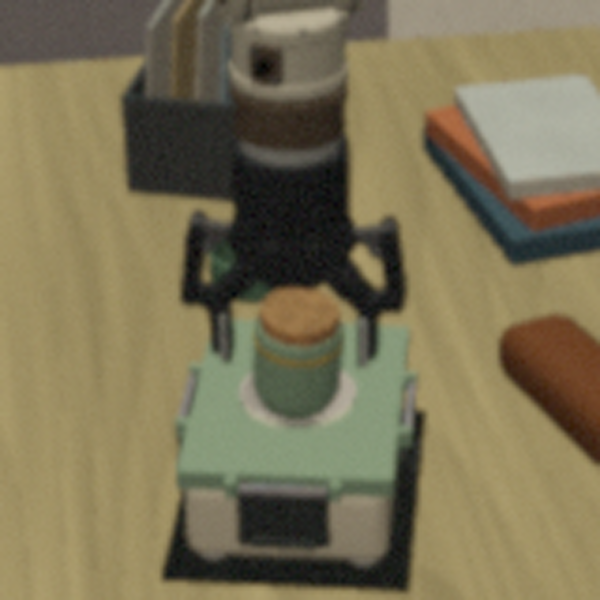

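The pot stands upright and centred in the hollow at crop (298,355), with the fingers open and clear on both sides. I'll retract straight up, then aside.

```bash
python3 -m creep '[[[0,0,-15],[0,0,0]],[[0,0,-40],[0,0,0]],[[0,0,-40],[0,0,0]],[[0,0,-40],[0,0,0]],[[0,-50,0],[0,0,0]],[[0,-50,0],[0,0,0]],[[0,-50,0],[0,0,0]],[[0,-50,0],[0,0,0]],[[0,0,0],[0,0,0]],[[0,0,0],[0,0,0]]]' >/dev/null
python3 - <<'E'
from h import *
rel()
p=vision.camera("side"); cv2.imwrite("pics/s6.png",cv2.resize(p["image"][110:400,160:450],None,fx=2,fy=2,interpolation=cv2.INTER_CUBIC))
t=vision.camera("top")
for c,q in(("side",p),("top",t)):
  for n,h in(("pot_center",.110),("green_dish_mid",.017),("cup_tall_mid",.0375),("cup_mid_mid",.0275),("glasses_case",0)):
    for r in vision.place_of(q,n)[:1]: print(c,n,round(r["score"],2),np.round(world(q,r["position"],h=h)*1e3))
E
```

```text
t 30.85 p [383.4 106.6 231.6] q [0.785 0.62  0.002 0.001] F [ 0.9  0.  -0.8] w 85.0 j [ 0.27  0.04 -0.24  1.3  -0.    2.08]
box x,y,z [-200.     1.5  231.6] Fbox [ 0.8  0.2 -0.8] tool yaw of y -13.4
side pot_center 0.83 [574.  55. 110.]
side green_dish_mid 0.92 [578. 341.  17.]
side cup_tall_mid 0.78 [ 435. -353.   37.]
side cup_mid_mid 0.95 [ 564. -351.   28.]
top pot_center 0.75 [577.  64. 110.]
top green_dish_mid 0.94 [586. 347.  17.]
top cup_tall_mid 0.92 [ 431. -367.   38.]
top cup_mid_mid 0.82 [ 565. -345.   28.]
top glasses_case 0.87 [790. 123.   0.]
```

View pics/s6.png

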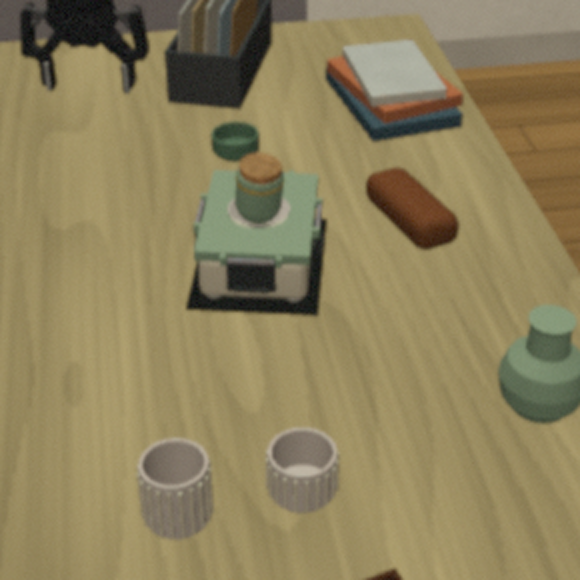

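The pot stands upright in the hollow at (260,188), the clips are down, the bystanders have not moved, and the arm is clear.

```bash
python3 -c "from workcell import workorder; print(workorder.job_done())"
```

```text
the job is handed in; nothing more can be done
None
```

I pressed all four clips home (each push rose past 13 N), set the snack pot upright in the lid's hollow and let go; the other things on the table look unmoved in the last picture, and I handed the job in at about 31 s of the 67 s allowed.

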